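# Set the drag of a solder reel with its stop collar

## Robot

A 6-joint arm with a two-finger parallel gripper is mounted at the origin on a cart in front of the work surface, level with it; the furniture and walls round the work are solid. World frame = base frame: x ahead of the robot, y to its left, z up, the work surface at z = 0. Lengths are in m, angles in rad, forces in N, time in s.
With the tool pointing down it reaches from about 0.4 to 0.925 m from the base axis. Payload 3.4 kg.
Tool frame: the origin (TCP) lies on the centre line of the jaws, within the pads' length; the fingertips stand 8 mm ahead of it and the grasp point (between the pads) lies 11 mm behind it; z points along the fingers, y is the direction in which the jaws open and shut (so a half turn about z gives the same grasp; the last joint's range is limited). The gripper opens to 85 mm and grips with 20 to 120 N. Pads are 22 mm wide; open, the fingers measure 114 mm over their backs; the gripper's body (76 mm by 85 mm) begins 54 mm behind the grasp point. The pads swing forward as they close: fully open they stand 13 mm farther back than shut.
Start: joints at [1.179, 0.307, 1.506, -0, 1.328, -0.073], TCP at [0.18, 0.546, 0.239] pointing down, gripper open.
Joint ranges: [-3.12, 3.12], [-1.05, 2.28], [0.14, 2.33], [-1.42, 4.57], [0.1, 2.73], [-2.68, 2.68]. Speed limits (rad/s): [2.57, 2.57, 3.14, 3.14, 3.14, 3.14].

## Interface

Orientations are given as a rotation vector (axis times angle).
In Python, from plant import r gives the robot as it stands.
- The arm moves only by the shell command python3 -m pendant 'ROWS' [OPENING] [FORCE]. ROWS is a JSON object of lists of equal length, an entry for each row: "delta_pos": the shift along the tool's x, y, z in m, a list of three; "rot": the turn, a rotation vector about the tool's x, y, z in rad, a list of three. A call has 1 to 10 rows; each row is the pose to reach, as a shift and turn from the pose measured when the call began, along the tool's axes at that moment; what a row does not reach only later rows make up. A row lasts 1/12 s, in which the tool goes at most 41.7 mm and 7.16 degrees, less where a joint would pass 70% of its speed; a pose out of reach is approached as far as the arm can. A call with a gripper value outside its range is refused whole. OPENING is the finger opening in m, from 0 to 0.0854, set as the call begins (- or left out, the last holds). The fingers move at their own pace and stop on an object; FORCE is the grip in N (left out, the last holds). Time passes only in rows, so rows that repeat a pose let the fingers close. It gives the time, the measured TCP pose, the force and the opening at its end, in the units of the state.
- r.get_state(): the state, without advancing time (a new reading comes with each control period).
- r.snapshot(name): name is "side" or "top" or "wrist"; returns a dict with "img" (420x560x3 uint8, red, green, blue), "intrinsics" (3x3 intrinsics, pixels), "eye" and "attitude" of the camera in the world. Camera axes: x right, y up, looking along -z (the intrinsics and any distortion apply to the point x, -y, -z); pixel columns grow to the right and rows downward; lengths in m; the calibration is good to about 2 mm. A picture is of the moment at which its call begins. There is no depth.
- r.hand_in(): hands the job in, once; it reports no verdict.
The state is a dict: "time": time; "joint_positions": joint angles; "joint_velocities": joint speeds; "effort": joint torques, N m; "position": TCP position; "orientation": TCP orientation; "ft_force": force on the tool from outside, world axes, zero at the start; "ft_torque": the same for the moment, N m; "finger_gap": finger opening in m.
Only numpy, scipy, OpenCV 4.12 (cv2) and the standard library are available. Lean on these libraries where they do the work, as an engineer would, in place of code of your own. Each camera call takes 0.05 s, during which the arm holds its last target. There are 200 camera calls.

## Task

The solder reel sits slack on its spindle. Loosen the thumb screw of the stop collar, slide the collar along the rod up to the reel and on until it presses the reel on the spring brake with about 5 N (over the collar's own drag; never 10 N or more), and then tighten the screw again. Do not force the collar along while it is locked, and leave the things lying around alone.

Things in the scene. Friction and masses are not known exactly. Their poses are not given: they have to be found in the camera images.
- spindle: reel spindle fixed to the bench: grey base plate 70 x 270 x 10 mm, an aluminium post (30 x 18 mm, top 90 mm above the bench) near each end, a 12 mm steel rod between them with its axis 75 mm above the bench. Origin under the centre of the plate; y runs along the rod towards the brake (at the robot's left), z up. Its place and yaw vary.
- collar: stop collar: dark steel ring, 36 mm diameter, 16 mm wide along the rod, at the right of the reel. Origin at its centre on the rod axis, y as the spindle's. It is parked 80 mm to the right (-y) of the spindle's middle, where the tight screw locks it in a recess of the rod. Unlocked, it slides on its friction lining: about 9 N of drag, and it stays where it is left.
- wing (a point): centre of the upright black wing of the thumb screw, above the collar's centre and about 122 mm above the bench: 9 mm thick (point x), 30 mm long (point y), 26 mm tall, on a thin neck. Its underside is 109 mm above the bench, the top of the reel 102 mm: fingertips that grip it should stay above 104 mm.
- screw (a joint): turn of the thumb screw (rad): 0 = tight against its stop (wing along the rod), grows counter-clockwise seen from above to a stop at 1.5. Starts between 0 and 0.12. Its tip leaves the recess at about 0.6, from 0.8 the collar is quite unlocked; turned back below 0.2 it is tight. Turning takes about 0.15 N m; it stays where it is left.
- reel: light grey solder reel, 54 mm diameter, 35 mm long, on the rod between collar and brake. Origin at the centre of its right-hand face (the one the collar comes against), on the rod axis; its z runs along the rod towards the brake. It slides along the rod with about 0.5 N of drag until its other face meets the brake disc.
- brake_post (a point): top of the post at the brake end (left), 90 mm above the bench. The brake: a 40 mm steel disc on the rod in front of this post, with a coil spring behind it (linear, 2 N per mm, no preload, 8 mm travel). Where the disc stands differs each time and is not measured: collar, reel and disc just touch with the collar's centre 4 to 32 mm along spindle y. It has to be felt.
- cutters: bystander: side cutters with red sleeves, 154 x 48 x 14 mm, loose, lying behind the spindle
- tape: bystander: small green and yellow pocket tape measure, 54 x 63 x 27 mm, loose, behind the spindle
- coil: bystander: loose steel wire coil, 83 x 31 x 31 mm, lying to the right of the spindle

How it is judged:
On the way, in this order (a step that is already met when the one before it is completed fails the run):
1. the thumb screw is loosened (past 0.65 rad) with the collar still within 10 mm of where it was parked (value of joint screw above 0.65 rad and distance of collar from where it was at the start of the episode below 0.01 m), for 0.1 s.
2. the collar, with its screw still loose, presses the reel on the brake with more than 3 N (value of joint screw above 0.5 rad and contact force between collar and reel above 3 N), for 0.2 s.
At the end, for the whole second after the job is handed in: The screw is tight again (below 0.25 rad), and the released collar stands still and presses the reel on the brake with 3 to 7.5 N (value of joint screw below 0.25 rad and contact force between collar and reel between 3 and 7.5 N and linear speed of each of collar, reel below 0.005 m/s); the robot touches nothing.
It fails at once if the collar presses on the reel with more than 10 N (contact force between collar and reel above 10 N).
It fails at once if a bystander (cutters, tape measure or coil) is moved more than 20 mm (distance of any of cutters, tape, coil from where it was at the start of the episode above 0.02 m).
It also fails if it takes over 61 s, if anything falls off the work surface, if the arm or the gripper's body presses on something with over 40 N, if the wrist force passes 120 N, or if a joint passes its speed limit or range.

## Working session

There is one attempt and no reset: what is moved stays moved. The work goes in short steps, Python scripts to look and compute and a shell command to move; the robot and the scene stay as the last step left them, time stands still between calls to the robot, and variables do not carry over. Pictures are saved under pics/ and viewed, about 8 in all and at most 12, crops included, and the job is handed in when it is done.

```bash
ls; mkdir -p pics
cat > h.py <<'E'
import numpy as np, cv2
from plant import r
from scipy.spatial.transform import Rotation as R
def att(a):
    a=np.array(a)
    return a if a.shape==(3,3) else (R.from_rotvec(a).as_matrix() if a.size==3 else R.from_quat(a).as_matrix())
def proj(s,P):
    c=(np.atleast_2d(P)-s["eye"])@att(s["attitude"]); c=c*[1,-1,-1]
    p=c@np.array(s["intrinsics"]).T; return p[:,:2]/p[:,2:]
def onz(s,uv,z):
    d=np.linalg.inv(s["intrinsics"])@[uv[0],uv[1],1]; d=att(s["attitude"])@(d*[1,-1,-1])
    e=np.array(s["eye"]); return e+d*(z-e[2])/d[2]
def save(s,n): cv2.imwrite(f"pics/{n}.png",s["img"][:,:,::-1])
E
python3 - <<'E'
from h import *
import pickle
for n in("top","side"):
    s=r.snapshot(n); save(s,n+"0"); pickle.dump(s,open(n+".pkl","wb")); print({k:v for k,v in s.items() if k!="img"})
print(r.get_state())
E
```

```text
pics
{'intrinsics': array([[461.12994962,   0.        , 284.85209335],
       [  0.        , 461.12994962, 211.9829352 ],
       [  0.        ,   0.        ,   1.        ]]), 'eye': array([0.41365406, 0.01437581, 0.97196594]), 'attitude': array([ 0.12669693, -0.14853917, -1.54271819])}
{'intrinsics': array([[479.07113374,   0.        , 273.34720474],
       [  0.        , 479.07113374, 207.38085871],
       [  0.        ,   0.        ,   1.        ]]), 'eye': array([ 0.45672099, -0.76356689,  0.47558842]), 'attitude': array([ 1.14203368, -0.09992784, -0.12289858])}
{'time': 0.1, 'joint_positions': array([ 1.17947569e+00,  3.07524869e-01,  1.50755742e+00, -3.25330145e-05,
        1.32842396e+00, -7.35218433e-02]), 'joint_velocities': array([ 0.0013021 , -0.00091268, -0.00400121, -0.00043743, -0.00043883,
        0.00114871]), 'effort': array([-5.02723524e-04, -4.58538508e+01, -2.52605170e+01, -2.14590827e-04,
        5.44772498e-03,  1.09725536e-05]), 'position': array([0.17947993, 0.54561005, 0.23845234]), 'orientation': array([-4.97021869e-01, -3.10161069e+00,  2.93608246e-03]), 'ft_force': array([ 0.46648562, -0.0627528 , -0.01158719]), 'ft_torque': array([-1.64691219e-02,  8.23251637e-05, -8.51422095e-03]), 'finger_gap': 0.08547538087339078}
```

View pics/top0.png

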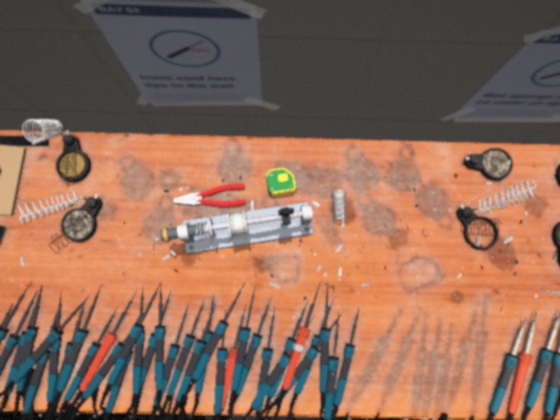

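View pics/side0.png

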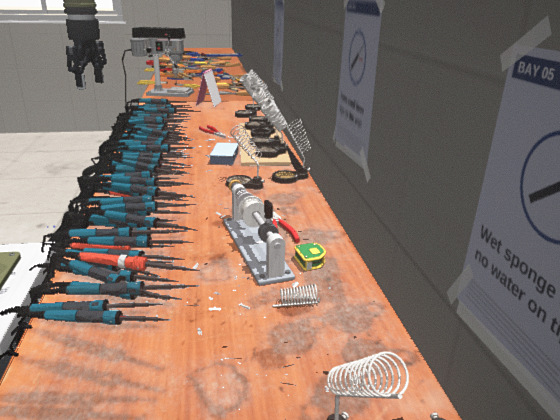

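The top view shows the spindle from about (165,235), the brake end, to (312,220). The wing is near (287,212), the cutters at (215,195), the tape at (281,181) and the coil at (339,205). I'll enlarge both views.

Run:
```python
from h import *
import pickle
t=pickle.load(open("top.pkl","rb"));s=pickle.load(open("side.pkl","rb"))
a=cv2.resize(t["img"][190:260,155:325],None,fx=4.7,fy=4.7,interpolation=cv2.INTER_CUBIC)
b=cv2.resize(s["img"][170:290,205:335],None,fx=2.1,fy=2.1,interpolation=cv2.INTER_CUBIC)
c=np.zeros((a.shape[0]+b.shape[0],a.shape[1],3),np.uint8);c[:a.shape[0]]=a;c[a.shape[0]:,:b.shape[1]]=b
cv2.imwrite("pics/c1.png",c[:,:,::-1]);print(a.shape,b.shape)
```

```text
(329, 799, 3) (252, 273, 3)
```

View pics/c1.png

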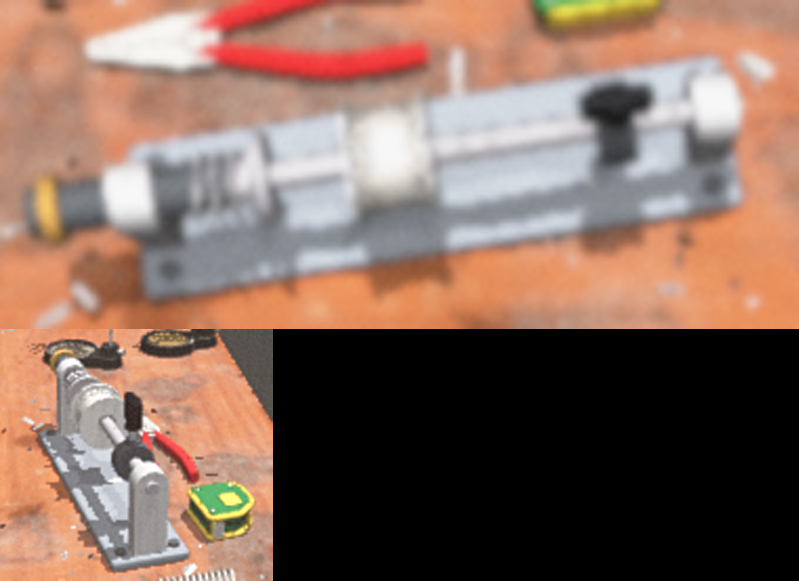

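Run:
```python
from h import *
import pickle
from scipy.optimize import least_squares
t=pickle.load(open("top.pkl","rb"));s=pickle.load(open("side.pkl","rb"))
T=lambda u,v:(155+(u+.5)/4.7-.5,190+(v+.5)/4.7-.5)
S=lambda u,v:(205+(u+.5)/2.1-.5,170+(v-329+.5)/2.1-.5)
obs=[(t,T(150,297),(-.035,.135,.01)),(t,T(742,205),(-.035,-.135,.01)),(t,T(717,60),(.035,-.135,.01)),(t,T(133,147),(.035,.135,.01)),(t,T(617,103),(0,-.08,.124)),(s,S(133,412),(0,-.08,.122)),(s,S(38,434),(-.035,.135,.01)),(s,S(112,567),(-.035,-.135,.01)),(s,S(188,552),(.035,-.135,.01))]
def W(p,P):
    c,q=np.cos(p[2]),np.sin(p[2]);return np.array([p[0]+c*P[0]-q*P[1],p[1]+q*P[0]+c*P[1],P[2]])
f=lambda p:np.concatenate([proj(o,W(p,P))[0]-uv for o,uv,P in obs])
m=least_squares(f,[.42,.08,0.],loss="soft_l1");print(m.x,np.round(f(m.x).reshape(-1,2),1))
for sel in(t,s):
  g=lambda p:np.concatenate([proj(o,W(p,P))[0]-uv for o,uv,P in obs if o is sel])
  print(least_squares(g,m.x).x)
p=m.x
print("wing",W(p,(0,-.08,.122)),"bp",W(p,(0,.12,.09)))
print("reel right face z.102?",onz(t,T(440,150),.075),onz(t,T(617,103),.124))
```

```text
[0.55177516 0.07985953 0.18081531] [[-0.5  0.2]
 [ 1.4 -0.4]
 [ 1.2 -1.7]
 [-0.9 -0.8]
 [ 0.6 -0.4]
 [-1.  -0.1]
 [-1.3 -1.4]
 [-0.9 -0.7]
 [ 0.2 -0.1]]
[0.55058516 0.08055613 0.17825753]
[0.55324945 0.07810214 0.17523858]
wing [0.56616169 0.00116374 0.122     ] bp [0.53019536 0.19790322 0.09      ]
reel right face z.102? [0.55230548 0.07519523 0.075     ] [0.56536815 0.00230107 0.124     ]
```

```bash
python3 -m pendant '{"delta_pos":[[-0.03,-0.022,0],[-0.06,-0.044,0],[-0.09,-0.066,0],[-0.12,-0.088,0],[-0.15,-0.11,0],[-0.18,-0.132,0],[-0.21,-0.155,0],[-0.24,-0.177,0],[-0.27,-0.199,0],[-0.3,-0.221,0]],"rot":[[0,0,0.1],[0,0,0.2],[0,0,0.3],[0,0,0.4],[0,0,0.5],[0,0,0.6],[0,0,0.7],[0,0,0.8],[0,0,0.9],[0,0,0.9]]}'
python3 - <<'E'
from h import *
s=r.get_state();Q=R.from_rotvec(s["orientation"]);M=Q.as_matrix()
yaw=.178+.04;Y=np.array([np.cos(yaw),np.sin(yaw),0]);Z=np.array([0,0,-1.]);X=np.cross(Y,Z)
print(M.T@(np.array([.566,.002,.22])-s["position"]),(Q.inv()*R.from_matrix(np.c_[X,Y,Z])).as_rotvec(),s["joint_positions"])
E
```

```text
time: 0.93
position: [0.3957, 0.2402, 0.2386]
orientation: [1.802, 2.573, -0.003]
ft_force: [0.2, 0.8, 0.2]
finger_gap: 0.0854
[-0.28200527  0.07863964  0.01888546] [-0.00165748  0.0014677   0.13081574] [ 4.55122070e-01  1.51043953e-01  1.72540320e+00 -1.21782115e-03
  1.26702826e+00  1.06671647e-01]
```

```bash
python3 -m pendant '{"delta_pos":[[-0.03,0.008,0.002],[-0.065,0.018,0.004],[-0.1,0.028,0.006],[-0.135,0.038,0.008],[-0.17,0.048,0.01],[-0.205,0.058,0.012],[-0.24,0.068,0.015],[-0.27,0.076,0.018],[-0.282,0.079,0.019],[-0.282,0.079,0.019]],"rot":[[0,0,0.02],[0,0,0.04],[0,0,0.06],[0,0,0.08],[0,0,0.1],[0,0,0.12],[0,0,0.131],[0,0,0.131],[0,0,0.131],[0,0,0.131]]}' 0.05
python3 - <<'E'
from h import *
import pickle
s=r.snapshot("wrist");save(s,"w1");pickle.dump(s,open("w1.pkl","wb"));print(s["eye"],s["attitude"],r.get_state()["position"],r.get_state()["orientation"])
p=np.array([.551,.080]);a=.178
print(proj(s,[[.565,.002,.122]]))
E
```

```text
time: 1.77
position: [0.5677, -0.0004, 0.2189]
orientation: [1.971, 2.446, -0.005]
ft_force: [-0.1, 0.2, -0.1]
finger_gap: 0.0499
[0.55235548 0.07477498 0.35323821] [-0.30246899 -0.03045492  0.21306021] [0.56632293 0.00135283 0.21903778] [-1.96871971 -2.44620075  0.00449306]
[[276.45771354 212.33415966]]
```

View pics/w1.png

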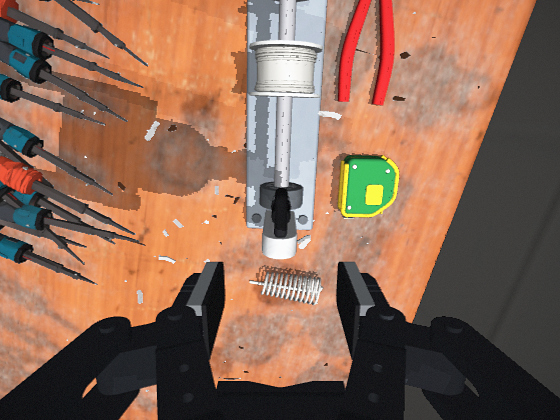

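The wrist view shows the wing upright at about (281,213), between jaws centred near column 280. The reel is at (286,67) and the collar at (282,195). I'll zoom in for the wing's yaw and centre.

Run:
```python
from h import *
import pickle
s=pickle.load(open("w1.pkl","rb"))
c=cv2.resize(s["img"][170:270,240:320],None,fx=6,fy=6,interpolation=cv2.INTER_CUBIC);cv2.imwrite("pics/c2.png",c[:,:,::-1])
# predicted outline of wing top for yaw .2
a=.178
for P in ([0,.015,.135],[0,-.015,.135],[0,0,.122],[.0045,0,.135],[-.0045,0,.135]):
    w=[.565-np.sin(a)*P[1]+np.cos(a)*P[0],.002+np.cos(a)*P[1]+np.sin(a)*P[0],P[2]];print(P,(proj(s,w)[0]-[240,170])*6)
```

```text
[0, 0.015, 0.135] [221.8525044  158.13146063]
[0, -0.015, 0.135] [212.85935769 416.80134902]
[0, 0, 0.122] [218.74628124 254.00495795]
[0.0045, 0, 0.135] [258.1993136  291.42132804]
[-0.0045, 0, 0.135] [176.32343731 288.54207107]
```

View pics/c2.png

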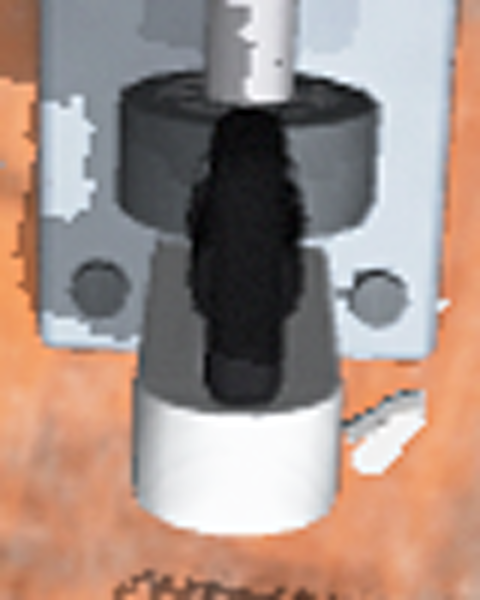

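Run:
```python
from h import *
import pickle
s=pickle.load(open("w1.pkl","rb"));st=r.get_state();p=st["position"];M=R.from_rotvec(st["orientation"]).as_matrix()
print(proj(s,[p,p-.011*M[:,2],p+.0*M[:,2]+.025*M[:,1],p-.025*M[:,1],p+M[:,2]*(p[2]-.122)]))
print("yaw y",np.arctan2(M[1,1],M[0,1]), "wing est from px", onz(s,(281,170+254/6),.122))
yaw=.195;Y=np.array([np.cos(yaw),np.sin(yaw),0]);Z=np.array([0,0,-1.]);X=np.cross(Y,Z)
print((R.from_matrix(M).inv()*R.from_matrix(np.c_[X,Y,Z])).as_rotvec(),M.T@(np.array([.567,.002,.114])-p))
```

```text
[[276.33230916 282.90316595]
 [276.06791304 296.53754758]
 [334.4084982  282.81536143]
 [218.24172361 282.99099223]
 [277.67498943 213.66381583]]
yaw y 0.21546494420553317 wing est from px [0.56808256 0.00267397 0.122     ]
[-0.00320447  0.00060815  0.02046585] [0.00054788 0.001137   0.10503437]
```

```bash
python3 -m pendant '{"delta_pos":[[0,0,0.02],[0,0,0.045],[0,0,0.07],[0,0,0.09],[0,0,0.1],[0,0,0.105],[0,0,0.105]],"rot":[[0.001,0,0.01],[-0.001,0,0.02],[-0.003,0,0.02],[-0.003,0,0.02],[-0.003,0,0.02],[-0.003,0,0.02],[-0.003,0,0.02]]}' 0.05; python3 -m pendant '{"delta_pos":[[0,0,0],[0,0,0],[0,0,0],[0,0,0],[0,0,0],[0,0,0],[0,0,0]],"rot":[[0,0,0],[0,0,0],[0,0,0],[0,0,0],[0,0,0],[0,0,0],[0,0,0]]}' 0 40
python3 - <<'E'
from h import *
st=r.get_state();M=R.from_rotvec(st["orientation"]).as_matrix();print(np.arctan2(M[1,1],M[0,1]),st["ft_torque"],st["ft_force"],st["position"],M[:,2])
E
```

```text
time: 2.4
position: [0.5649, 0.0023, 0.1134]
orientation: [-1.992, -2.428, 0.002]
ft_force: [-0.4, -0.1, 0.4]
finger_gap: 0.0501
time: 2.98
position: [0.5668, 0.0026, 0.1149]
orientation: [1.992, 2.427, 0.003]
ft_force: [3.2, 3.6, 5.3]
finger_gap: 0.0108
0.1962872433619731 [ 0.45977975 -0.5165674   0.05123273] [3.17881532 3.59964443 5.34813204] [0.56683403 0.0025877  0.11486943] [ 2.19258915e-03  3.88013703e-04 -9.99997521e-01]
```

```bash
python3 -m pendant '{"delta_pos":[[0,0,0],[0,0,0],[0,0,0],[0,0,0],[0,0,0],[0,0,0],[0,0,0],[0,0,0],[0,0,0],[0,0,0]],"rot":[[0,0,-0.06],[0,0,-0.14],[0,0,-0.22],[0,0,-0.3],[0,0,-0.38],[0,0,-0.46],[0,0,-0.54],[0,0,-0.6],[0,0,-0.6],[0,0,-0.6]]}'
cat > st.py <<'E'
from h import *
st=r.get_state();M=R.from_rotvec(st["orientation"]).as_matrix();u=np.array([-np.sin(.178),np.cos(.178),0]);x=np.array([np.cos(.178),np.sin(.178),0])
print("yaw %.3f"%np.arctan2(M[1,1],M[0,1]),"F along rod %.2f lat %.2f z %.2f"%(st["ft_force"]@u,st["ft_force"]@x,st["ft_force"][2]),"T",st["ft_torque"].round(2),"s %.4f lat %.4f z %.4f"%(st["position"]@u,st["position"]@x,st["position"][2]),"gap %.4f t %.2f"%(st["finger_gap"],st["time"]))
print("tool-frame u",(M.T@u).round(3),"tilt",M[:2,2].round(4))
E
python3 st.py
```

```text
time: 3.82
position: [0.5665, 0.0025, 0.115]
orientation: [1.189, 2.906, 0.001]
ft_force: [-0.3, 1.3, 3.1]
finger_gap: 0.0106
yaw 0.794 F along rod 1.33 lat -0.04 z 3.15 T [ 0.19 -0.08 -0.04] s -0.0979 lat 0.5580 z 0.1150 gap 0.0106 t 3.82
tool-frame u [ 0.816  0.578 -0.   ] tilt [0.0017 0.0003]
```

```bash
python3 -m pendant '{"delta_pos":[[0,0,0],[0,0,0],[0,0,0],[0,0,0],[0,0,0],[0,0,0],[0,0,0],[0,0,0],[0,0,0],[0,0,0]],"rot":[[0,0,-0.06],[0,0,-0.14],[0,0,-0.22],[0,0,-0.3],[0,0,-0.38],[0,0,-0.46],[0,0,-0.5],[0,0,-0.5],[0,0,-0.5],[0,0,-0.5]]}'; python3 st.py
python3 - <<'E'
from h import *
s=r.snapshot("wrist");save(s,"w2")
E
```

```text
time: 4.65
position: [0.5664, 0.0022, 0.115]
orientation: [0.435, 3.11, 0.0]
ft_force: [0.3, -0.6, 2.2]
finger_gap: 0.0103
yaw 1.293 F along rod -0.65 lat 0.16 z 2.20 T [-0.07 -0.06 -0.07] s -0.0981 lat 0.5578 z 0.1150 gap 0.0103 t 4.65
tool-frame u [ 0.44   0.898 -0.   ] tilt [ 0.0014 -0.0001]
```

View pics/w2.png

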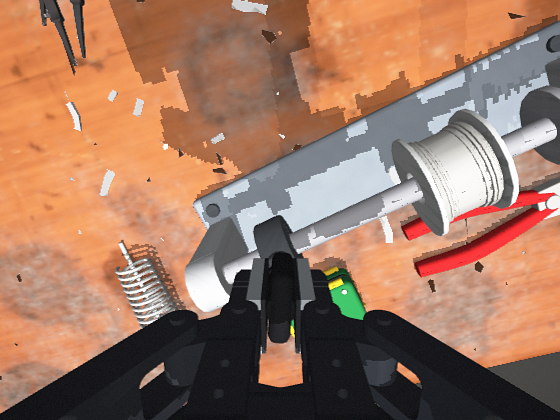

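The wing has turned with the jaws at (282,285), and the screw is loosened by about 1.1 rad. The reel is at (455,170). Next I slide along the rod.

```bash
python3 -m pendant '{"delta_pos":[[0.0009,0.0018,0],[0.0022,0.0045,0],[0.0044,0.009,0],[0.0066,0.0135,0],[0.0088,0.018,0],[0.011,0.0225,0],[0.0132,0.027,0],[0.0154,0.0314,0],[0.0176,0.036,0],[0.0198,0.0404,0]],"rot":[[0,0,0],[0,0,0],[0,0,0],[0,0,0],[0,0,0],[0,0,0],[0,0,0],[0,0,0],[0,0,0],[0,0,0]]}'; python3 st.py
```

```text
time: 5.53
position: [0.5588, 0.0438, 0.115]
orientation: [0.434, 3.109, -0.008]
ft_force: [0.6, -10.0, 1.8]
finger_gap: 0.0106
yaw 1.293 F along rod -9.98 lat -1.23 z 1.84 T [-1.6  -0.21 -0.12] s -0.0559 lat 0.5577 z 0.1150 gap 0.0106 t 5.53
tool-frame u [ 0.44   0.898 -0.006] tilt [ 0.002  -0.0053]
```

```bash
python3 -m pendant '{"delta_pos":[[0.0013,0.0027,0],[0.0026,0.0054,0],[0.004,0.0081,0],[0.0053,0.0108,0],[0.0066,0.0135,0],[0.0079,0.0162,0],[0.0092,0.0189,0],[0.0106,0.0216,0],[0.0119,0.0242,0],[0.0119,0.0242,0]],"rot":[[0,0.005,0],[0,0.005,0],[0,0.005,0],[0,0.005,0],[0,0.005,0],[0,0.005,0],[0,0.005,0],[0,0.005,0],[0,0.005,0],[0,0.005,0]]}'; python3 st.py;python3 -m pendant '{"delta_pos":[[0.0004,0.0009,0],[0.0009,0.0018,0],[0.0013,0.0027,0],[0.0018,0.0036,0]],"rot":[[0,0,0],[0,0,0],[0,0,0],[0,0,0]]}'; python3 st.py
```

```text
time: 6.37
position: [0.5543, 0.0681, 0.115]
orientation: [-0.434, -3.111, 0.013]
ft_force: [0.7, -7.1, 2.7]
finger_gap: 0.0109
yaw 1.293 F along rod -7.14 lat -0.60 z 2.67 T [-1.29 -0.15 -0.08] s -0.0312 lat 0.5576 z 0.1150 gap 0.0109 t 6.37
tool-frame u [ 0.44   0.898 -0.008] tilt [-0.002  -0.0084]
time: 6.7
position: [0.5541, 0.0697, 0.115]
orientation: [0.434, 3.111, -0.02]
ft_force: [1.0, -7.5, 1.8]
finger_gap: 0.0107
yaw 1.294 F along rod -7.56 lat -0.32 z 1.79 T [-1.54 -0.28 -0.1 ] s -0.0295 lat 0.5576 z 0.1150 gap 0.0107 t 6.70
tool-frame u [ 0.44   0.898 -0.012] tilt [-0.0013 -0.0126]
```

```bash
python3 -m pendant '{"delta_pos":[[0.0009,0.0018,0],[0.0013,0.0027,0],[0.0018,0.0036,0],[0.0022,0.0045,0],[0.0026,0.0054,0],[0.0031,0.0063,0],[0.0035,0.0072,0],[0.004,0.0081,0],[0.0044,0.009,0],[0.0048,0.0099,0]],"rot":[[-0.012,0.003,0],[-0.012,0.003,0],[-0.012,0.003,0],[-0.012,0.003,0],[-0.012,0.003,0],[-0.012,0.003,0],[-0.012,0.003,0],[-0.012,0.003,0],[-0.012,0.003,0],[-0.012,0.003,0]]}'; python3 st.py;python3 -m pendant '{"delta_pos":[[0.0009,0.0018,0],[0.0013,0.0027,0],[0.0018,0.0036,0],[0.0018,0.0036,0]],"rot":[[-0.012,0.003,0],[-0.012,0.003,0],[-0.012,0.003,0],[-0.012,0.003,0]]}'; python3 st.py
```

```text
time: 7.53
position: [0.5525, 0.078, 0.115]
orientation: [0.433, 3.111, -0.008]
ft_force: [1.4, -9.9, 2.0]
finger_gap: 0.0109
yaw 1.294 F along rod -10.02 lat -0.40 z 1.97 T [-1.68 -0.22 -0.11] s -0.0210 lat 0.5576 z 0.1150 gap 0.0109 t 7.53
tool-frame u [ 0.439  0.898 -0.005] tilt [-0.0002 -0.0049]
time: 7.87
position: [0.5522, 0.0796, 0.115]
orientation: [0.433, 3.111, 0.005]
ft_force: [3.0, -8.8, 3.0]
finger_gap: 0.0105
yaw 1.294 F along rod -9.23 lat 1.40 z 2.97 T [-1.56 -0.22 -0.07] s -0.0194 lat 0.5575 z 0.1150 gap 0.0105 t 7.87
tool-frame u [0.439 0.899 0.003] tilt [0.0009 0.003 ]
```

Run:
```python
from h import *
import pickle
s=r.snapshot("wrist");save(s,"w3");pickle.dump(s,open("w3.pkl","wb"))
a=.178
for y in (0.05,.07,.09,.11):
  print(y,proj(s,[.5525-np.sin(a)*(y)+.003,.0805+np.cos(a)*y,.081]))
```

```text
0.05 [[370.12038111 218.02330196]]
0.07 [[407.26736844 201.38236571]]
0.09 [[445.5133191  184.24912093]]
0.11 [[484.9077332  166.60139279]]
```

View pics/w3.png

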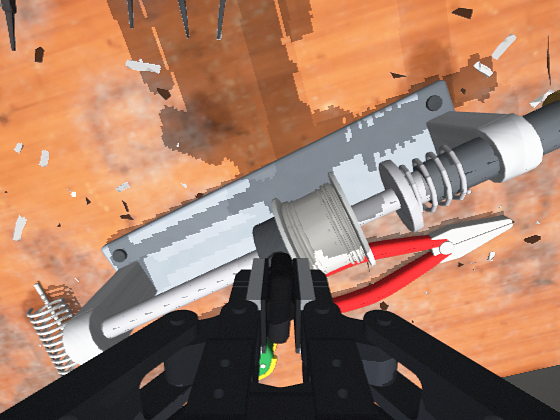

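The reel now touches the collar, at (320,225). Its left flange is near (352,220) and the brake disc near (397,196), which leaves a gap of about 20 to 24 mm. I'll advance most of that, then feel for the disc.

```bash
python3 -m pendant '{"delta_pos":[[0.0009,0.0018,0],[0.0018,0.0036,0],[0.0026,0.0054,0],[0.0035,0.0072,0],[0.004,0.0081,0],[0.0044,0.009,0],[0.0048,0.0099,0],[0.0053,0.0108,0],[0.0057,0.0117,0],[0.0062,0.0126,0]],"rot":[[-0.005,0.001,0],[-0.005,0.001,0],[-0.005,0.001,0],[-0.005,0.001,0],[-0.005,0.001,0],[-0.005,0.001,0],[-0.005,0.001,0],[-0.005,0.001,0],[-0.005,0.001,0],[-0.005,0.001,0]]}'; python3 st.py
```

```text
time: 8.75
position: [0.5501, 0.0909, 0.115]
orientation: [0.432, 3.11, 0.006]
ft_force: [2.5, -8.6, 1.1]
finger_gap: 0.0107
yaw 1.295 F along rod -8.92 lat 0.89 z 1.10 T [-1.64 -0.26 -0.13] s -0.0079 lat 0.5575 z 0.1150 gap 0.0107 t 8.75
tool-frame u [0.439 0.899 0.003] tilt [0.002  0.0036]
```

```bash
python3 -m pendant '{"delta_pos":[[0.0009,0.0018,0],[0.0013,0.0027,0],[0.0018,0.0036,0],[0.002,0.0041,0]],"rot":[[-0.005,0,0],[-0.005,0,0],[-0.005,0,0],[-0.005,0,0]]}'; python3 st.py
```

```text
time: 9.08
position: [0.5497, 0.0929, 0.115]
orientation: [0.431, 3.108, 0.007]
ft_force: [1.2, -9.5, 1.9]
finger_gap: 0.0108
yaw 1.295 F along rod -9.53 lat -0.52 z 1.85 T [-1.62 -0.28 -0.13] s -0.0059 lat 0.5575 z 0.1150 gap 0.0108 t 9.08
tool-frame u [0.438 0.899 0.003] tilt [0.004  0.0039]
```

```bash
python3 -m pendant '{"delta_pos":[[0.0009,0.0018,0],[0.0013,0.0027,0],[0.0018,0.0036,0],[0.002,0.0041,0]],"rot":[[-0.003,0.002,0],[-0.003,0.002,0],[-0.003,0.002,0],[-0.003,0.002,0]]}'; python3 st.py
```

```text
time: 9.42
position: [0.5493, 0.095, 0.115]
orientation: [0.431, 3.109, 0.005]
ft_force: [1.5, -9.8, 1.5]
finger_gap: 0.0106
yaw 1.296 F along rod -9.88 lat -0.24 z 1.52 T [-1.72 -0.29 -0.13] s -0.0038 lat 0.5575 z 0.1150 gap 0.0106 t 9.42
tool-frame u [0.438 0.899 0.002] tilt [0.0036 0.0029]
```

```bash
python3 -m pendant '{"delta_pos":[[0.0009,0.0018,0],[0.0013,0.0027,0],[0.0018,0.0036,0],[0.002,0.0041,0]],"rot":[[-0.003,0.002,0],[-0.003,0.002,0],[-0.003,0.002,0],[-0.003,0.002,0]]}'; python3 st.py
```

```text
time: 9.75
position: [0.5489, 0.0971, 0.115]
orientation: [0.43, 3.109, 0.004]
ft_force: [1.4, -9.2, 2.0]
finger_gap: 0.0106
yaw 1.296 F along rod -9.33 lat -0.29 z 2.00 T [-1.64 -0.26 -0.08] s -0.0017 lat 0.5574 z 0.1150 gap 0.0106 t 9.75
tool-frame u [0.438 0.899 0.001] tilt [0.0032 0.0018]
```

```bash
python3 -m pendant '{"delta_pos":[[0.0009,0.0018,0],[0.0013,0.0027,0],[0.0018,0.0036,0],[0.002,0.0041,0]],"rot":[[-0.003,0.002,0],[-0.003,0.002,0],[-0.003,0.002,0],[-0.003,0.002,0]]}'; python3 st.py
```

```text
time: 10.08
position: [0.5486, 0.0991, 0.115]
orientation: [0.429, 3.109, 0.002]
ft_force: [1.5, -8.6, 2.3]
finger_gap: 0.0107
yaw 1.296 F along rod -8.71 lat -0.07 z 2.30 T [-1.67 -0.26 -0.07] s 0.0004 lat 0.5575 z 0.1150 gap 0.0107 t 10.08
tool-frame u [0.437 0.899 0.   ] tilt [0.0028 0.0008]
```

```bash
python3 -m pendant '{"delta_pos":[[0.0009,0.0018,0],[0.0013,0.0027,0],[0.0018,0.0036,0],[0.002,0.0041,0]],"rot":[[-0.003,0.002,0],[-0.003,0.002,0],[-0.003,0.002,0],[-0.003,0.002,0]]}'; python3 st.py
```

```text
time: 10.42
position: [0.5482, 0.1012, 0.115]
orientation: [0.429, 3.11, 0.0]
ft_force: [1.2, -8.0, 2.1]
finger_gap: 0.0106
yaw 1.297 F along rod -8.05 lat -0.19 z 2.14 T [-1.62 -0.29 -0.09] s 0.0025 lat 0.5575 z 0.1150 gap 0.0106 t 10.42
tool-frame u [ 0.437  0.9   -0.001] tilt [ 0.0024 -0.0003]
```

```bash
python3 -m pendant '{"delta_pos":[[0.0009,0.0018,0],[0.0013,0.0027,0],[0.0018,0.0036,0],[0.002,0.0041,0]],"rot":[[-0.004,0.002,0],[-0.004,0.002,0],[-0.004,0.002,0],[-0.004,0.002,0]]}'; python3 st.py
```

```text
time: 10.75
position: [0.5478, 0.1032, 0.115]
orientation: [0.428, 3.11, -0.0]
ft_force: [1.0, -10.0, 1.2]
finger_gap: 0.0107
yaw 1.297 F along rod -10.01 lat -0.80 z 1.24 T [-1.78 -0.32 -0.15] s 0.0046 lat 0.5575 z 0.1150 gap 0.0107 t 10.75
tool-frame u [ 0.437  0.9   -0.001] tilt [ 0.0023 -0.0005]
```

```bash
python3 -m pendant '{"delta_pos":[[0.0009,0.0018,0],[0.0013,0.0027,0],[0.0018,0.0036,0],[0.0018,0.0036,0]],"rot":[[-0.004,0.002,0],[-0.004,0.002,0],[-0.004,0.002,0],[-0.004,0.002,0]]}'; python3 st.py
```

```text
time: 11.08
position: [0.5476, 0.1042, 0.115]
orientation: [0.427, 3.11, -0.002]
ft_force: [2.0, -10.5, 1.8]
finger_gap: 0.0104
yaw 1.298 F along rod -10.71 lat 0.15 z 1.82 T [-1.83 -0.37 -0.11] s 0.0056 lat 0.5574 z 0.1150 gap 0.0104 t 11.08
tool-frame u [ 0.436  0.9   -0.002] tilt [ 0.0024 -0.0015]
```

```bash
python3 -m pendant '{"delta_pos":[[0.0009,0.0018,0],[0.0013,0.0027,0],[0.0017,0.0035,0],[0.0018,0.0038,0],[0.0018,0.0038,0]],"rot":[[-0.005,0.002,0],[-0.005,0.002,0],[-0.005,0.002,0],[-0.005,0.002,0],[-0.005,0.002,0]]}'; python3 st.py
```

```text
time: 11.5
position: [0.5475, 0.1049, 0.115]
orientation: [0.426, 3.109, -0.003]
ft_force: [2.2, -12.4, 1.3]
finger_gap: 0.0106
yaw 1.298 F along rod -12.57 lat 0.02 z 1.25 T [-2.17 -0.37 -0.14] s 0.0063 lat 0.5575 z 0.1150 gap 0.0106 t 11.50
tool-frame u [ 0.435  0.9   -0.003] tilt [ 0.0028 -0.0025]
```

```bash
python3 -m pendant '{"delta_pos":[[0.0009,0.0018,0],[0.0013,0.0027,0],[0.0018,0.0037,0],[0.002,0.0041,0],[0.002,0.0041,0],[0.002,0.0041,0]],"rot":[[-0.006,0.002,0],[-0.006,0.002,0],[-0.006,0.002,0],[-0.006,0.002,0],[-0.006,0.002,0],[-0.006,0.002,0]]}'; python3 st.py
```

```text
time: 12.0
position: [0.5474, 0.1055, 0.115]
orientation: [0.425, 3.109, -0.004]
ft_force: [2.4, -13.8, 1.8]
finger_gap: 0.0105
yaw 1.299 F along rod -14.02 lat -0.11 z 1.80 T [-2.32 -0.43 -0.16] s 0.0069 lat 0.5574 z 0.1150 gap 0.0105 t 12.00
tool-frame u [ 0.434  0.901 -0.004] tilt [ 0.0035 -0.003 ]
```

```bash
python3 -m pendant '{"delta_pos":[[0.001,0.0021,0],[0.001,0.0021,0],[0.001,0.0021,0]],"rot":[[-0.003,0.002,0],[-0.003,0.002,0],[-0.003,0.002,0]]}'; python3 st.py;  python3 -m pendant '{"delta_pos":[[0.0004,0.0009,0],[0.0004,0.0009,0],[0.0004,0.0009,0],[0.0004,0.0009,0],[0.0004,0.0009,0],[0.0004,0.0009,0],[0.0004,0.0009,0],[0.0004,0.0009,0]],"rot":[[0,0,0.06],[0,0,0.14],[0,0,0.22],[0,0,0.3],[0,0,0.38],[0,0,0.46],[0,0,0.5],[0,0,0.5]]}'; python3 st.py
```

```text
time: 12.25
position: [0.5474, 0.1053, 0.115]
orientation: [0.424, 3.109, -0.005]
ft_force: [1.5, -9.3, 1.2]
finger_gap: 0.0107
yaw 1.299 F along rod -9.45 lat -0.16 z 1.18 T [-1.64 -0.32 -0.15] s 0.0067 lat 0.5574 z 0.1150 gap 0.0107 t 12.25
tool-frame u [ 0.434  0.901 -0.004] tilt [ 0.003  -0.0039]
time: 12.92
position: [0.5476, 0.1055, 0.115]
orientation: [1.181, 2.905, -0.006]
ft_force: [1.9, -5.0, 1.9]
finger_gap: 0.0105
yaw 0.799 F along rod -5.30 lat 0.97 z 1.87 T [-0.84 -0.27  0.1 ] s 0.0068 lat 0.5576 z 0.1150 gap 0.0105 t 12.92
tool-frame u [ 0.813  0.582 -0.006] tilt [ 0.0037 -0.0056]
```

```bash
python3 -m pendant '{"delta_pos":[[0.0008,0.0006,0],[0.0008,0.0006,0],[0.0008,0.0006,0],[0.0008,0.0006,0],[0.0008,0.0006,0],[0.0008,0.0006,0],[0.0008,0.0006,0],[0.0008,0.0006,0],[0.0008,0.0006,0],[0.0008,0.0006,0]],"rot":[[0,0,0.06],[0,0,0.14],[0,0,0.22],[0,0,0.3],[0,0,0.38],[0,0,0.46],[0,0,0.54],[0,0,0.6],[0,0,0.62],[0,0,0.62]]}'; python3 st.py
```

```text
time: 13.75
position: [0.548, 0.1057, 0.115]
orientation: [2.008, 2.406, -0.004]
ft_force: [2.6, -5.3, 1.1]
finger_gap: 0.0109
yaw 0.180 F along rod -5.72 lat 1.62 z 1.14 T [-0.87 -0.32  0.11] s 0.0070 lat 0.5580 z 0.1150 gap 0.0109 t 13.75
tool-frame u [ 1.     0.002 -0.008] tilt [ 0.0046 -0.0071]
```

```bash
python3 -m pendant '{"delta_pos":[[0.0008,0,0],[0.0008,0,0],[0.0008,0,0],[0.0008,0,0]],"rot":[[0,0,0.04],[0,0,0.08],[0,0,0.1],[0,0,0.1]]}'; python3 st.py
```

```text
time: 14.08
position: [0.5481, 0.1057, 0.115]
orientation: [2.123, 2.302, -0.005]
ft_force: [1.9, -5.3, 1.8]
finger_gap: 0.0107
yaw 0.081 F along rod -5.59 lat 0.90 z 1.82 T [-0.87 -0.3   0.2 ] s 0.0070 lat 0.5582 z 0.1150 gap 0.0107 t 14.08
tool-frame u [ 0.995 -0.097 -0.009] tilt [ 0.0051 -0.0087]
```

```bash
python3 -m pendant '{"delta_pos":[[0,0,0],[0,0,0]],"rot":[[0,0,0],[0,0,0]]}'; python3 st.py; python3 -m pendant '{"delta_pos":[[0,0,0],[0,0,0],[0,0,0],[0,0,0],[0,0,0]],"rot":[[0,0,0],[0,0,0],[0,0,0],[0,0,0],[0,0,0]]}' 0.05; python3 -m pendant '{"delta_pos":[[0,0,-0.02],[0,0,-0.04],[0,0,-0.06],[0,0,-0.08],[0,0,-0.1],[0,0,-0.105],[0,0,-0.105]],"rot":[[0,0,0],[0,0,0],[0,0,0],[0,0,0],[0,0,0],[0,0,0],[0,0,0]]}'; python3 st.py
python3 - <<'E'
from h import *
s=r.snapshot("wrist");cv2.imwrite("pics/w4.png",s["img"][:,:,::-1])
c=s["img"][150:270,230:350];cv2.imwrite("pics/c4.png",cv2.resize(np.hstack([s["img"][0:120,230:350],c]),None,fx=3.3,fy=5,interpolation=cv2.INTER_CUBIC)[:,:,::-1])
E
```

```text
time: 14.25
position: [0.5481, 0.1056, 0.115]
orientation: [2.122, 2.303, -0.005]
ft_force: [0.5, -3.1, 1.3]
finger_gap: 0.0107
yaw 0.082 F along rod -3.12 lat -0.01 z 1.33 T [-0.52 -0.2   0.2 ] s 0.0069 lat 0.5582 z 0.1150 gap 0.0107 t 14.25
tool-frame u [ 0.995 -0.096 -0.01 ] tilt [ 0.0051 -0.009 ]
time: 14.67
position: [0.5477, 0.1059, 0.1148]
orientation: [2.122, 2.304, -0.005]
ft_force: [0.1, 0.1, 0.2]
finger_gap: 0.05
time: 15.25
position: [0.5484, 0.1071, 0.2215]
orientation: [2.121, 2.302, -0.0]
ft_force: [0.8, 0.1, -1.1]
finger_gap: 0.0501
yaw 0.082 F along rod -0.03 lat 0.85 z -1.11 T [ 0.05 -0.03 -0.02] s 0.0083 lat 0.5587 z 0.2215 gap 0.0501 t 15.25
tool-frame u [ 0.995 -0.096 -0.009] tilt [ 0.0083 -0.008 ]
```

View pics/w4.png

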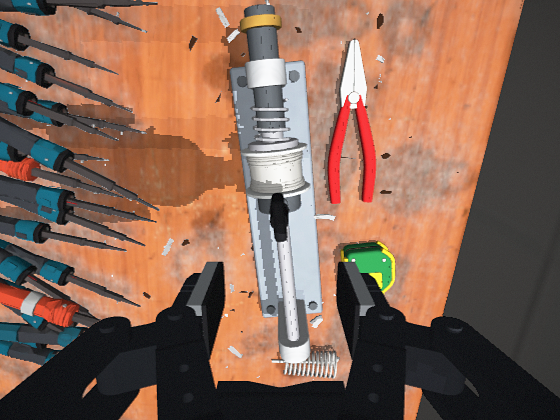

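The reel now sits on the disc at (277,170) with the spring compressed, and the wing is at (280,217). I'll check the wing's angle against predictions.

Run:
```python
from h import *
s=r.snapshot("wrist")
c=cv2.resize(s["img"][180:255,240:320],None,fx=7,fy=7,interpolation=cv2.INTER_CUBIC)
out=[c]
base=np.array([.5477,.1058])
d=c.copy()
for a,col in((.178,(255,0,0)),(.428,(0,255,0))):
  for z in (.135,.109):
    P=[[base[0]+x*np.cos(a)-y*np.sin(a),base[1]+x*np.sin(a)+y*np.cos(a),z] for x,y in((.0045,.015),(-.0045,.015),(-.0045,-.015),(.0045,-.015))]
    uv=(proj(s,P)+[4,0]-[240,180]+.5)*7
    cv2.polylines(d,[uv.astype(int)],True,col,1)
o=np.hstack([c,d]);o=cv2.resize(o,(800,int(o.shape[0]*800/o.shape[1])))
cv2.imwrite("pics/c5.png",o[:,:,::-1])
```

```text
(no output)
```

View pics/c5.png

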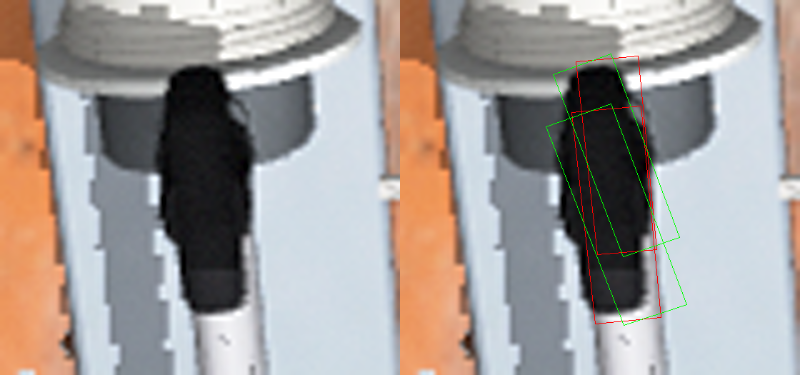

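```bash
python3 -c "
from plant import r
print(r.hand_in(), r.get_state()['time'])"
```

```text
the job is handed in; nothing more can be done
the job is handed in; nothing more can be done
```

I loosened the screw by about 1.1 rad with the collar still parked, then slid the collar and reel along the rod until I felt the brake disc. I pressed on about 2 mm further, tightened the screw, let go and raised the gripper clear. The job was handed in at about 15 s of robot time, and no verdict was reported.

- **Pressing force:** this is inferred, since there is no direct reading once the collar is released. Sliding took about 9.5 N. At the final position the wrist force was 14.0 N, about 4.6 N over drag, while the wrist torque suggested about 3.8 N over drag. Allowing for the reel's own drag of about 0.5 N, I put the contact force at 4.3–5.1 N, inside the 3–7.5 N band. The distance travelled past contact also gives about 4.3 N, and the excess stayed well under 10 N throughout.
- **Screw:** I turned the gripper about 0.1 rad past the point where the wing should line up with the rod. In the last picture the wing lines up with the rod to within a few hundredths of a radian, so the screw looks tight. That was judged by eye.
- **Clear of the work:** the last wrist force was about 1 N, which is sensor noise. The cutters, tape and coil look undisturbed, but I did not measure their positions.

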